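# Seat a blank in a drilling fixture and swing the keeper over it

## Robot

A 7-joint arm with a two-finger parallel gripper is mounted at the origin on the work surface. World frame = base frame: x ahead of the robot, y to its left, z up, the work surface at z = 0. Lengths are in m, angles in rad, forces in N, time in s.
With the tool pointing down it reaches from about 0.425 to 0.875 m from the base axis. Payload 8.4 kg.
Tool frame: the origin (TCP) lies midway between the tips of the shut fingers; the grasp point (between the pads) lies 19 mm behind it; z points along the fingers, y is the line along which they close (so a half turn about z gives the same grasp; the last joint's range is limited). The gripper opens to 85 mm and grips with 20 to 120 N. Pads are 22 mm wide; open, the fingers measure 114 mm over their backs; the gripper's body (76 mm by 85 mm) begins 54 mm behind the grasp point. The pads swing forward as they close: fully open they stand 13 mm farther back than shut.
Start: joints at [1.123, 0.333, 0.04, 1.465, -0.013, 1.343, -0.059], TCP at [0.222, -0.611, 0.231] pointing down, gripper open.
Joint ranges: [-2.58, 2.58], [-0.38, 2.09], [-1.3, 1.39], [0.25, 2.4], [-1.5, 4.64], [0.08, 2.09], [-2.65, 2.65]. Speed limits (rad/s): [2.22, 2.22, 2.79, 2.79, 3.14, 3.14, 3.14].

## Interface

Orientations are given as a rotation vector (axis times angle).
In Python, from workcell import robot gives the robot as it stands. The module is installed in compiled form; this text tells all that it offers.
- The arm moves only by the tool step_arm, never from a script. Its arguments are lists of equal length, an entry for each row: "dp": the shift along the world's x, y, z in units of 500 mm (1.0 is 500 mm), a list of three; "delta_rot": the turn, a rotation vector about the world's x, y, z in units of pi rad (1.0 is pi rad), a list of three. In form: {"dp": [[x, y, z], ...], "delta_rot": [[ax, ay, az], ...]}. A call has 1 to 10 rows; each row is the pose to reach, as a shift and turn from the pose commanded when the call began, turning the shorter way round; what a row does not reach only later rows make up. A row lasts 1/10 s, in which the tool goes at most 50 mm and 8.59 degrees, less where a joint would pass 70% of its speed; a pose out of reach is approached as far as the arm can. A call with a number of a shift or a turn outside -1 to 1 is refused whole. A call with a gripper value outside its range is refused whole. "jaw" is the opening, from 0 (shut) to 1 (fully open), set as the call begins (left out, the last holds). The fingers move at their own pace and stop on an object; "grip_force" is the grip in N (left out, the last holds). Time passes only in rows, so rows that repeat a pose let the fingers close. It gives the time, the measured TCP pose, the force, the opening and the grip force at its end, in the units of the state.
- robot.observe(): the state, without advancing time (a new reading comes with each control period).
- robot.read_camera(name): name is "scene" or "top"; returns the picture (384x512x3 uint8, red, green, blue); there is no depth.
- robot.camera_model(name): a dict with "fx", "fy", "cx", "cy" (pixels), "dist_coeffs" ([k1, k2, p1, p2, k3] as OpenCV has them; the pictures are not rectified), "R" (3x3) and "t" (3): a world point X has camera coordinates R X + t. Camera axes: x right, y down, z forward; pixel columns grow to the right and rows downward; lengths in m; the calibration is good to about 2 mm. A picture is of the moment at which its call begins. camera_model takes no time and is no camera call.
- robot.job_done(): hands the job in; it is judged then, once.
The state is a dict: "time_s": time; "joint_pos": joint angles; "joint_velocities": joint speeds; "joint_torque": joint torques, N m; "tcp_pos": TCP position; "tcp_rot": TCP orientation; "ft_force": force on the tool from outside, world axes, zero at the start; "moment": the same for the moment, N m; "finger_gap": finger opening in m; "gripper_force": force on a finger pad.
Only numpy, scipy, OpenCV 4.12 (cv2) and the standard library are available. Lean on these libraries where they do the work, as an engineer would, in place of code of your own. Each camera call takes 0.05 s, during which the arm holds its last target. There are 200 camera calls.

## Task

With the fingertips, push the flat aluminium blank across the fixture plate until it lies flush against both the long far fence and the end stop, fully home in their corner. Then push the fin of the swing keeper round until the keeper reaches its stop across the top of the blank, leaving the blank home. Only slide the blank, never lift or tip it, and leave the tools and parts standing around where they are.

Things in the scene. Friction and masses are not known exactly. Their poses are not given: they have to be found in the camera images.
- fixture: Dark steel fixture plate fixed to the bench, 250 (x) x 340 (y) x 12 mm thick; origin at the centre of its underside, on the bench. Its x axis points across the plate to the far fence, y to the end stop at the left end (seen from the robot); turned by up to 0.22 rad on the bench. Fence, stop and pivot are fixed to it, all square to the plate.
- fence (a point): Middle of the fence along its length, on the face that the blank goes against, at the level of the plate top; in the fixture frame (75, 0, 12) mm, axes as the fixture. The fence is a steel bar 15 mm thick, 290 mm long along y, its top 30 mm above the bench.
- stop (a point): Middle of the end stop, on the face that the blank goes against, at the level of the plate top; in the fixture frame (30, 130, 12) mm, axes as the fixture. The end stop is a steel bar 90 mm long along x (it joins the fence) and 15 mm thick, its top 30 mm above the bench.
- corner (a point): Inner corner where the faces of fence and end stop meet, at the level of the plate top (12 mm above the bench); in the fixture frame (75, 130, 12) mm, axes as the fixture. The place of the blank is on its -x, -y side: home, the origin of the blank is at (-45, -55, 0) mm from here.
- blank: Loose plain aluminium block 90 (its x) x 110 (its y) x 25 mm high, 0.45 to 0.85 kg, with a tiny punch mark in the middle of its top, lying flat on the plate. Origin at the centre of its underside. It starts turned by up to 0.35 rad from the fixture axes; a 110 mm side goes against the fence and a 90 mm side against the end stop.
- keeper (a joint): Angle of the swing keeper, rad. At 0 its arm points along the fixture +y (above the fence, past the end stop); it grows as the arm turns anticlockwise seen from above; hard stop at 1.57, where the arm points along the fixture -x, across the home place of the blank. Starts between 0 and 0.4. Light friction (about 1 N at the fin); it stays where it is left.
- pivot (a point): Upright pivot axis of the keeper, on top of the fence, at the underside of the arm (41 mm above the bench, 4 mm above the top of the blank); in the fixture frame (82.5, 70, 41) mm, axes as the fixture. The arm is a flat steel bar 20 mm wide, 8 mm thick, reaching 100 mm from here.
- keeper_fin (a point): Centre of the upright fin on the keeper, on the centre line of the arm, 80 mm from the pivot, 62.5 mm above the bench: a thin steel plate 30 mm long along the arm, 6 mm thick, rising from the top of the arm (49 mm above the bench) to 76 mm. The y axis of this point points along the arm away from the pivot.
- bush: Bystander: steel drill bush (ring), 26 mm across, 22 mm high, standing on the near left of the fixture plate. Origin at the centre of its underside.
- bolt: Bystander: dark bolt standing on its 22 mm head on the near left of the fixture plate, 42 mm high. Origin at the centre of its underside.
- oiler: Bystander: white plastic oil bottle, 56 mm across, 150 mm high, at the far right. Origin at the centre of its underside.
- hammer: Bystander: hammer lying on the bench to the left of the fixture. Origin on its underside.
- screwdriver: Bystander: screwdriver lying on the bench to the right of the fixture. Origin on its underside.
- pot: Bystander: open steel pot, 72 mm across, 80 mm high, at the far left. Origin at the centre of its underside.
- barstock: Bystander: short upright brass bar end, 34 mm across, 60 mm high, to the right of the fixture. Origin at the centre of its underside.
Mind the look-alikes: they are no part of the job. Of the things that look like the blank, the smallest one is meant.

How it is judged:
By the outcome, as a careful person would: the job done as asked, in the order asked, and still so for the second after the job is handed in, with the robot touching nothing.
It also fails if it takes over 72 s, if anything falls off the work surface, if the arm or the gripper's body presses on something with over 40 N, if the wrist force passes 120 N, or if a joint passes its speed limit or range.

## Working session

There is one attempt and no reset: what is moved stays moved. The work goes in short steps, Python scripts to look and compute and a tool call to move; the robot and the scene stay as the last step left them, time stands still between calls to the robot, and variables do not carry over. Pictures are saved under pics/ and viewed, at most 10 in all, crops included, and the job is handed in when it is done.

Besides the shell and the picture viewer there is one more tool, called after ">>>" as name(argument=value, ...) on one line, values as JSON. step_arm: Moves the arm, as the interface text tells. Its arguments: {"type":"object","properties":{"dp":{"type":"array","items":{"type":"array","items":{"type":"number","minimum":-1,"maximum":1}}},"delta_rot":{"type":"array","items":{"type":"array","items":{"type":"number","minimum":-1,"maximum":1}}},"jaw":{"type":"number"},"grip_force":{"type":"number"}},"required":["dp","delta_rot"]}

```bash
mkdir -p pics
python3 - <<'E'
from workcell import robot
import cv2,numpy as np
for n in("scene","top"):
    im=robot.read_camera(n); cv2.imwrite(f"pics/{n}0.png",cv2.cvtColor(im,cv2.COLOR_RGB2BGR))
    m=robot.camera_model(n); print(n,m)
s=robot.observe();print(s["tcp_pos"],s["tcp_rot"],s["finger_gap"],s["ft_force"],s["time_s"])
E
```

```text
scene {'fx': 392.2210515401611, 'fy': 392.2210515401611, 'cx': 255.65458394504648, 'cy': 192.38035802326996, 'dist_coeffs': array([-0.04038359,  0.        ,  0.        ,  0.        ,  0.        ]), 'R': array([[-0.48520037,  0.87427153,  0.01516204],
       [ 0.68066355,  0.3885236 , -0.62108497],
       [-0.54888772, -0.29103041, -0.78359656]]), 't': array([ 0.2215771 , -0.29923991,  1.41387772])}
top {'fx': 428.61287098727587, 'fy': 428.61287098727587, 'cx': 260.4577626030817, 'cy': 186.77461787298768, 'dist_coeffs': array([0.01665638, 0.        , 0.        , 0.        , 0.        ]), 'R': array([[ 0.00681037, -0.99976563, -0.02055022],
       [-0.99655211, -0.00508625, -0.08281322],
       [ 0.08268929,  0.02104336, -0.99635318]]), 't': array([0.04015099, 0.50765337, 1.41422053])}
[ 0.22198764 -0.61048751  0.23050265] [-3.09254031e+00 -5.44844296e-01  5.62241256e-04] 0.08533681865089016 [ 0.04039918 -0.4401386   0.26428263] 0.1
```

View pics/scene0.png

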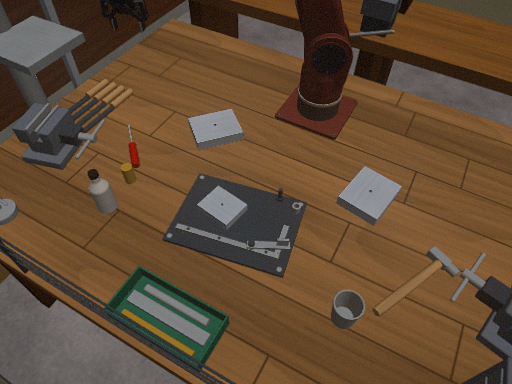

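View pics/top0.png

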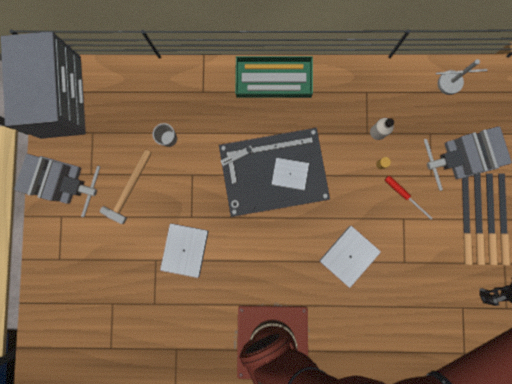

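Blank candidates in the top view are the block on the plate (291,174), one at (184,251) and one at (350,257). The smallest is the one on the plate, which matches the description. The keeper is near (236,157), bush (235,204), bolt beside (230,183)? A close crop will check this.

Run:
```python
import cv2,numpy as np
a=cv2.imread("pics/top0.png")[120:225,210:340]; b=cv2.imread("pics/scene0.png")[165:275,160:315]
a=cv2.resize(a,None,fx=6,fy=5.6,interpolation=cv2.INTER_CUBIC) if 0 else cv2.resize(a,None,fx=5,fy=5,interpolation=cv2.INTER_CUBIC)
b=cv2.resize(b,None,fx=5,fy=5,interpolation=cv2.INTER_CUBIC)
for im in(a,b): im[:]=np.clip(im.astype(float)*1.0,0,255)
cv2.imwrite("pics/ct.png",a);cv2.imwrite("pics/cs.png",b)
```

```text
(no output)
```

View pics/ct.png

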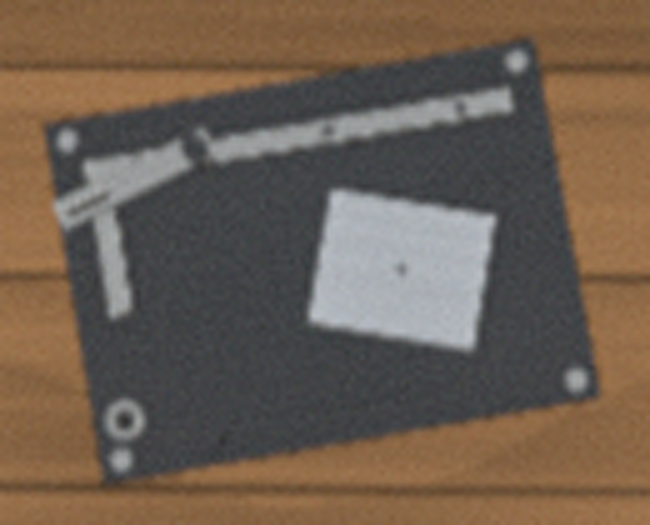

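View pics/cs.png

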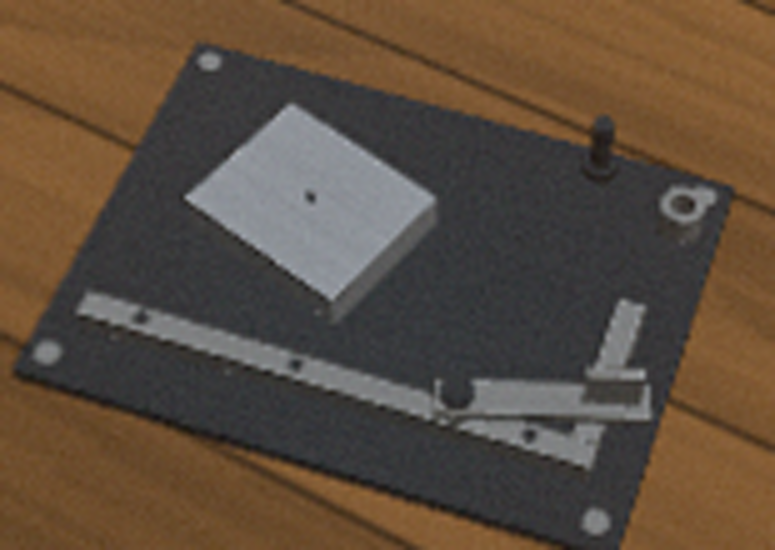

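Blank confirmed: its punch mark is at crop (402,269) in top and (310,197) in scene. The keeper pivot is at (198,147) and the bolt stands at top crop ~(222,438). Next I fit the poses from both views.

```bash
cat > h.py <<'E'
from workcell import robot
import cv2,numpy as np
from scipy.optimize import least_squares
C={n:robot.camera_model(n) for n in("scene","top")}
def K(m): return np.array([[m["fx"],0,m["cx"]],[0,m["fy"],m["cy"]],[0,0,1.]])
def proj(n,X):
    m=C[n]; return cv2.projectPoints(np.array(X,float).reshape(-1,3),cv2.Rodrigues(m["R"])[0],m["t"],K(m),m["dist_coeffs"])[0][:,0]
def tri(ut,us):
    r=least_squares(lambda X:np.r_[proj("top",X)[0]-ut,proj("scene",X)[0]-us],[.6,0,.03]); return r.x,np.sqrt(2*r.cost/4)
def place(p,L): # p=x,y,th
    c,s=np.cos(p[2]),np.sin(p[2]); L=np.atleast_2d(L); return np.c_[p[0]+c*L[:,0]-s*L[:,1],p[1]+s*L[:,0]+c*L[:,1],L[:,2]]
def fit(obs,p0): # obs: list of (cam,pix,local)
    f=lambda p:np.concatenate([proj(n,place(p,l))[0]-u for n,u,l in obs])
    r=least_squares(f,p0); return r.x,np.sqrt(2*r.cost/len(obs)),r.fun.reshape(-1,2).round(1).tolist()
E
python3 - <<'E'
from h import *
T=lambda u,v:np.array([(u+.5)/5-.5+210,(v+.5)/5-.5+120]); S=lambda u,v:np.array([(u+.5)/5-.5+160,(v+.5)/5-.5+165])
p=[("top",T(45,123),(.125,.17,.012)),("top",T(531,38),(.125,-.17,.012)),("top",T(597,398),(-.125,-.17,.012)),("top",T(108,483),(-.125,.17,.012)),
("scene",S(200,42),(-.125,-.17,.012)),("scene",S(735,187),(-.125,.17,.012)),("scene",S(12,375),(.125,-.17,.012)),
("top",T(511,88),(.09,-.145,.03)),("top",T(515,110),(.075,-.145,.03)),("scene",S(77,315),(.09,-.145,.03)),("scene",S(85,291),(.075,-.145,.03))]
f=fit(p,[.6,0,.1]);print("fix",f)
for n in C: print(n,fit([o for o in p if o[0]==n],f[0])[0])
for a,b,nm in[((402,269),(310,197),"punch"),((331,188),(332,302),"b++"),((496,214),(185,197),"b+-"),((474,352),(291,102),"b--"),((308,323),(437,203),"b-+"),((198,147),(457,392),"pivot")]: print(nm,tri(T(*a),S(*b)))
b=[]
for a,s,l in[((331,188),(332,302),(1,1)),((496,214),(185,197),(1,-1)),((474,352),(291,102),(-1,-1)),((308,323),(437,203),(-1,1)),((402,269),(310,197),(0,0))]:
    L=(.045*l[0],.055*l[1],.037); b+=[("top",T(*a),L),("scene",S(*s),L)]
g=fit(b,[.6,-.05,-.2]);print("blank",g)
for n in C: print(n,fit([o for o in b if o[0]==n],g[0])[0])
print("pivot",place(f[0],(.0825,.07,.049)),"corner",place(f[0],(.075,.13,.012)))
pv=place(f[0],(.0825,.07,0))[0]
# keeper: arm far end corners top view, fin centre
k=[("top",T(86,205),(0,.08,.076)),("scene",S(614,374),(0,.08,.076))]
r=least_squares(lambda a:np.concatenate([proj(n,place([pv[0],pv[1],a[0]],l))[0]-u for n,u,l in k]),[.3]);print("keeper",r.x-f[0][2],r.fun)
home=place(f[0],(.03,.075,.012));print("home",home)
print("bush/bolt",tri(T(124,420),S(684,205)),tri(T(222,438),S(603,122)))
c,s=np.cos(f[0][2]),np.sin(f[0][2]);d=g[0][:2]-f[0][:2];print("blank in fix",[c*d[0]+s*d[1],-s*d[0]+c*d[1]],g[0][2]-f[0][2])
E
```

```text
fix (array([ 0.56193974, -0.0007712 ,  0.18182502]), np.float64(0.8916743676362385), [[-0.6, -0.3], [0.6, -0.9], [1.2, -0.6], [-0.9, 0.1], [-0.3, -0.5], [0.5, -0.3], [-0.1, -1.2], [-0.3, -0.7], [-0.2, -0.7], [0.1, -0.6], [0.9, -0.2]])
scene [ 5.63703228e-01 -2.89692259e-04  1.83471419e-01]
top [ 0.5602804  -0.00076728  0.17796696]
punch (array([ 0.5519015 , -0.05599826,  0.03544373]), np.float64(0.24038093744054628))
b++ (array([ 0.60589713, -0.00844823,  0.03537374]), np.float64(0.18678222194879565))
b+- (array([ 0.58799034, -0.11691153,  0.0371503 ]), np.float64(0.050411854597362846))
b-- (array([ 0.49703223, -0.10372627,  0.03264078]), np.float64(0.21854244543074508))
b-+ (array([0.51623507, 0.00589756, 0.02931635]), np.float64(0.3033891916035673))
pivot (array([0.62991239, 0.08120426, 0.05039814]), np.float64(0.11588175263115479))
blank (array([ 0.55258341, -0.05521164, -0.16975146]), np.float64(0.6191079643040118), [[0.3, -0.3], [0.1, -0.3], [-0.0, 0.1], [-0.0, -0.1], [-0.2, -0.8], [0.4, -0.2], [0.2, -0.8], [0.4, -1.2], [0.1, -0.4], [0.4, -0.0]])
scene [ 0.55395282 -0.05515258 -0.17676831]
top [ 0.55108568 -0.05493968 -0.16131506]
pivot [[0.63042202 0.08299292 0.049     ]] corner [[0.61219617 0.14064765 0.012     ]]
keeper [0.32842394] [-0.29855098 -1.17811099  0.85967345 -1.10103403]
home [[0.57788334 0.07841719 0.012     ]]
bush/bolt (array([0.45045469, 0.12810979, 0.03197113]), np.float64(0.20080559737218057)) (array([0.43673546, 0.06547904, 0.05345   ]), np.float64(0.5238436539346242))
blank in fix [np.float64(-0.01904628420102039), np.float64(-0.05185114932144033)] -0.35157647981645046
```

The poses are consistent: heights come out right and the fixture fits. Fixture is at (0.562, -0.001), yaw 0.182. Blank is at fixture (-19, -52) mm, turned -0.35 rad. Keeper is at about 0.33. Starting with the approach.

>>> step_arm(dp=[[0.36, 0.52, 0], [0.36, 0.52, 0], [0.36, 0.52, 0], [0.36, 0.52, 0], [0.36, 0.52, 0], [0.36, 0.52, 0], [0.36, 0.52, 0], [0.36, 0.52, 0]], delta_rot=[[0, 0, -0.053], [0, 0, -0.053], [0, 0, -0.053], [0, 0, -0.053], [0, 0, -0.053], [0, 0, -0.053], [0, 0, -0.053], [0, 0, -0.053]], jaw=0.6, grip_force=40)

```text
time_s: 0.9
tcp_pos: [0.4042, -0.3477, 0.2312]
tcp_rot: [-3.127, -0.295, -0.001]
ft_force: [-0.6, 1.3, -0.2]
finger_gap: 0.0513
gripper_force: 0.0
```

>>> step_arm(dp=[[0.12, 0.56, -0.26], [0.12, 0.56, -0.26], [0.12, 0.56, -0.26], [0.12, 0.56, -0.26], [0.12, 0.56, -0.26], [0.12, 0.56, -0.26], [0.12, 0.56, -0.26], [0.12, 0.56, -0.26], [0.12, 0.56, -0.26], [0.12, 0.56, -0.26]], delta_rot=[[0, 0, 0], [0, 0, 0], [0, 0, 0], [0, 0, 0], [0, 0, 0], [0, 0, 0], [0, 0, 0], [0, 0, 0], [0, 0, 0], [0, 0, 0]])

```text
time_s: 1.9
tcp_pos: [0.4622, -0.0729, 0.1017]
tcp_rot: [3.128, 0.281, 0.001]
ft_force: [-0.4, 0.2, 0.0]
finger_gap: 0.0513
gripper_force: 0.0
```

>>> step_arm(dp=[[0, 0, -0.08], [0, 0, -0.15], [0, 0, -0.166], [0, 0, -0.166]], delta_rot=[[0, 0, 0], [0, 0, 0], [0, 0, 0], [0, 0, 0]])

```text
time_s: 2.3
tcp_pos: [0.4614, -0.0717, 0.0179]
tcp_rot: [-3.128, -0.284, 0.003]
ft_force: [-0.3, -0.0, 0.6]
finger_gap: 0.0515
gripper_force: 0.0
```

>>> step_arm(dp=[[0.008, 0.0015, 0], [0.016, 0.003, 0], [0.024, 0.0045, 0], [0.032, 0.006, 0], [0.04, 0.0075, 0], [0.048, 0.009, 0], [0.056, 0.0105, 0], [0.064, 0.012, 0], [0.072, 0.0135, 0], [0.08, 0.015, 0]], delta_rot=[[0, 0, 0], [0, 0, 0], [0, 0, 0], [0, 0, 0], [0, 0, 0], [0, 0, 0], [0, 0, 0], [0, 0, 0], [0, 0, 0], [0, 0, 0]])

```text
time_s: 3.3
tcp_pos: [0.5024, -0.0633, 0.0181]
tcp_rot: [-3.128, -0.286, 0.0]
ft_force: [-1.6, -1.2, -0.4]
finger_gap: 0.0515
gripper_force: 1.0
```

Run:
```python
from workcell import robot
import cv2,numpy as np
a=robot.read_camera("top")[120:225,210:340];b=robot.read_camera("scene")[165:275,160:315]
z=lambda i,w:cv2.resize(i[:,:,::-1],(w,550),interpolation=cv2.INTER_CUBIC)
cv2.imwrite("pics/p1.png",cv2.resize(np.hstack([z(a,681),z(b,775)]),(800,302)))
s=robot.observe();print(s["tcp_pos"],s["joint_pos"],s["ft_force"])
```

```text
[ 0.5029648  -0.06291189  0.01834592] [ 0.39303368  0.30013158 -0.39915653  2.01056365  0.15178434  0.85811382
 -1.4776744 ] [-0.39667452 -0.20671598 -0.15654049]
```

View pics/p1.png

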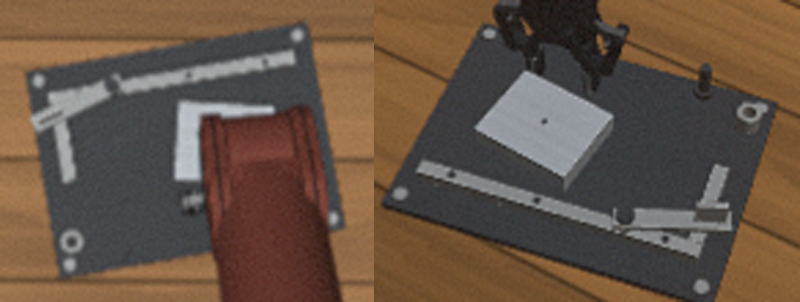

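The blank is turning square against the two fingers. Continue.

>>> step_arm(dp=[[0.008, 0.0015, 0], [0.016, 0.003, 0], [0.024, 0.0045, 0], [0.032, 0.006, 0], [0.04, 0.0075, 0], [0.048, 0.009, 0], [0.056, 0.0105, 0], [0.064, 0.012, 0], [0.072, 0.0135, 0], [0.08, 0.015, 0]], delta_rot=[[0, 0, 0], [0, 0, 0], [0, 0, 0], [0, 0, 0], [0, 0, 0], [0, 0, 0], [0, 0, 0], [0, 0, 0], [0, 0, 0], [0, 0, 0]])

```text
time_s: 4.4
tcp_pos: [0.542, -0.0556, 0.0183]
tcp_rot: [-3.128, -0.286, 0.001]
ft_force: [-5.7, -1.4, 4.6]
finger_gap: 0.0513
gripper_force: 2.9
```

>>> step_arm(dp=[[0.003, 0.0005, 0], [0.006, 0.001, 0], [0.006, 0.001, 0]], delta_rot=[[0, 0, 0], [0, 0, 0], [0, 0, 0]])

```text
time_s: 4.7
tcp_pos: [0.5449, -0.0549, 0.0183]
tcp_rot: [-3.128, -0.287, 0.001]
ft_force: [-4.7, -1.2, 2.2]
finger_gap: 0.0516
gripper_force: 2.4
```

>>> step_arm(dp=[[0.003, 0.0005, 0], [0.006, 0.001, 0], [0.006, 0.001, 0]], delta_rot=[[0, 0, 0], [0, 0, 0], [0, 0, 0]])

```text
time_s: 5.0
tcp_pos: [0.5449, -0.0549, 0.0177]
tcp_rot: [-3.128, -0.286, 0.011]
ft_force: [-16.9, -1.1, 12.6]
finger_gap: 0.0513
gripper_force: 8.4
```

At the fence. Back off, lift and swing round to the right-hand side.

>>> step_arm(dp=[[-0.02, -0.004, 0], [-0.04, -0.007, 0], [-0.04, -0.007, 0.1], [-0.04, -0.007, 0.2], [-0.04, -0.007, 0.2], [-0.04, -0.007, 0.2]], delta_rot=[[0, 0, 0], [0, 0, 0], [0, 0, 0], [0, 0, 0.04], [0, 0, 0.08], [0, 0, 0.12]], jaw=0.4)

```text
time_s: 5.6
tcp_pos: [0.5295, -0.0583, 0.1205]
tcp_rot: [3.015, 0.874, 0.007]
ft_force: [-1.4, -1.3, -0.3]
finger_gap: 0.0342
gripper_force: 0.0
```

>>> step_arm(dp=[[0.18, -0.16, 0], [0.18, -0.16, 0], [0.18, -0.16, 0], [0.18, -0.16, 0], [0.18, -0.16, 0], [0.18, -0.16, 0], [0.18, -0.16, 0], [0.18, -0.16, 0], [0.18, -0.16, 0], [0.18, -0.16, 0]], delta_rot=[[0, 0, 0.38], [0, 0, 0.38], [0, 0, 0.38], [0, 0, 0.38], [0, 0, 0.38], [0, 0, 0.38], [0, 0, 0.38], [0, 0, 0.38], [0, 0, 0.38], [0, 0, 0.38]])

```text
time_s: 6.6
tcp_pos: [0.6182, -0.1383, 0.1184]
tcp_rot: [2.015, 2.41, 0.001]
ft_force: [1.4, -0.4, 0.2]
finger_gap: 0.0345
gripper_force: 0.0
```

Run:
```python
from workcell import robot
import cv2,numpy as np
a=robot.read_camera("top")[120:225,210:340];b=robot.read_camera("scene")[165:275,160:315]
z=lambda i,w:cv2.resize(i[:,:,::-1],(w,550),interpolation=cv2.INTER_CUBIC)
cv2.imwrite("pics/p2.png",cv2.resize(np.hstack([z(a,681),z(b,775)]),(800,302)))
s=robot.observe();print(s["tcp_pos"],s["tcp_rot"],s["joint_pos"])
```

```text
[ 0.61817884 -0.13831224  0.11840093] [2.01384231e+00 2.41074820e+00 3.27688483e-04] [ 0.61482128  0.44776247 -0.60064656  1.61523145  0.26995496  1.1622885
  0.131154  ]
```

View pics/p2.png

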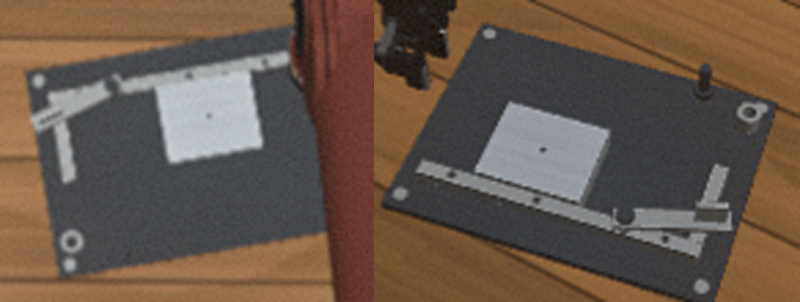

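Blank lies along the fence, with the gripper clear of it on the right. Descend and push along the fence.

>>> step_arm(dp=[[0, 0, -0.1], [0, 0, -0.18], [0, 0, -0.2], [0, 0, -0.2], [-0.003, 0.015, -0.2], [-0.006, 0.03, -0.2], [-0.008, 0.045, -0.2], [-0.011, 0.06, -0.2], [-0.013, 0.07, -0.2], [-0.015, 0.08, -0.2]], delta_rot=[[0, 0, 0], [0, 0, 0], [0, 0, 0], [0, 0, 0], [0, 0, 0], [0, 0, 0], [0, 0, 0], [0, 0, 0], [0, 0, 0], [0, 0, 0]])

```text
time_s: 7.7
tcp_pos: [0.6106, -0.0978, 0.0186]
tcp_rot: [2.01, 2.414, 0.0]
ft_force: [-0.2, 0.4, -0.2]
finger_gap: 0.0341
gripper_force: 0.0
```

>>> step_arm(dp=[[-0.0015, 0.008, 0], [-0.003, 0.016, 0], [-0.0045, 0.024, 0], [-0.006, 0.032, 0], [-0.0075, 0.04, 0], [-0.009, 0.048, 0], [-0.0105, 0.056, 0], [-0.012, 0.064, 0], [-0.0135, 0.072, 0], [-0.015, 0.08, 0]], delta_rot=[[0, 0, 0], [0, 0, 0], [0, 0, 0], [0, 0, 0], [0, 0, 0], [0, 0, 0], [0, 0, 0], [0, 0, 0], [0, 0, 0], [0, 0, 0]])

```text
time_s: 8.7
tcp_pos: [0.6031, -0.0581, 0.0184]
tcp_rot: [2.01, 2.414, -0.0]
ft_force: [0.2, -4.3, 1.6]
finger_gap: 0.034
gripper_force: 2.2
```

>>> step_arm(dp=[[-0.0015, 0.008, 0], [-0.003, 0.016, 0], [-0.0045, 0.024, 0], [-0.006, 0.032, 0], [-0.0075, 0.04, 0], [-0.009, 0.048, 0], [-0.0105, 0.056, 0], [-0.012, 0.064, 0], [-0.0135, 0.072, 0], [-0.015, 0.08, 0]], delta_rot=[[0, 0, 0], [0, 0, 0], [0, 0, 0], [0, 0, 0], [0, 0, 0], [0, 0, 0], [0, 0, 0], [0, 0, 0], [0, 0, 0], [0, 0, 0]])

```text
time_s: 9.7
tcp_pos: [0.5956, -0.0181, 0.0184]
tcp_rot: [2.01, 2.414, -0.0]
ft_force: [0.2, -5.6, 3.6]
finger_gap: 0.0343
gripper_force: 2.5
```

>>> step_arm(dp=[[-0.0015, 0.008, 0], [-0.003, 0.016, 0], [-0.0045, 0.024, 0], [-0.006, 0.032, 0], [-0.0075, 0.04, 0], [-0.009, 0.048, 0], [-0.01, 0.054, 0], [-0.01, 0.054, 0]], delta_rot=[[0, 0, 0], [0, 0, 0], [0, 0, 0], [0, 0, 0], [0, 0, 0], [0, 0, 0], [0, 0, 0], [0, 0, 0]])

```text
time_s: 10.5
tcp_pos: [0.5904, 0.0096, 0.0183]
tcp_rot: [-2.009, -2.415, -0.0]
ft_force: [0.5, -1.7, 1.2]
finger_gap: 0.0344
gripper_force: 1.0
```

>>> step_arm(dp=[[-0.0005, 0.002, 0], [-0.001, 0.004, 0], [-0.0015, 0.007, 0], [-0.0015, 0.007, 0]], delta_rot=[[0, 0, 0], [0, 0, 0], [0, 0, 0], [0, 0, 0]])

```text
time_s: 10.9
tcp_pos: [0.5897, 0.0124, 0.0183]
tcp_rot: [-2.01, -2.414, 0.0]
ft_force: [0.5, -3.0, 2.2]
finger_gap: 0.0343
gripper_force: 1.8
```

>>> step_arm(dp=[[-0.0005, 0.002, 0], [-0.001, 0.004, 0], [-0.001, 0.004, 0]], delta_rot=[[0, 0, 0], [0, 0, 0], [0, 0, 0]])

```text
time_s: 11.2
tcp_pos: [0.5895, 0.0127, 0.0183]
tcp_rot: [2.011, 2.412, -0.002]
ft_force: [1.8, -7.5, 3.0]
finger_gap: 0.0343
gripper_force: 4.1
```

>>> step_arm(dp=[[-0.0005, 0.002, 0], [-0.001, 0.004, 0], [-0.001, 0.004, 0]], delta_rot=[[0, 0, 0], [0, 0, 0], [0, 0, 0]])

```text
time_s: 11.5
tcp_pos: [0.5894, 0.0127, 0.0183]
tcp_rot: [2.011, 2.41, -0.004]
ft_force: [3.3, -13.5, 2.1]
finger_gap: 0.0339
gripper_force: 6.7
```

At the stop. Now a seating press towards the fence, with shut fingers on the near side.

>>> step_arm(dp=[[0.003, -0.015, 0], [0.006, -0.03, 0], [0.006, -0.03, 0.1], [0.006, -0.03, 0.2], [-0.08, 0.02, 0.2], [-0.16, 0.07, 0.2], [-0.191, 0.096, 0.2], [-0.191, 0.096, 0.1], [-0.191, 0.096, 0.03], [-0.191, 0.096, 0]], delta_rot=[[0, 0, 0], [0, 0, 0], [0, 0, 0], [0, 0, 0], [0, 0, 0], [0, 0, 0], [0, 0, 0], [0, 0, 0], [0, 0, 0], [0, 0, 0]], jaw=0)

```text
time_s: 12.5
tcp_pos: [0.4909, 0.0644, 0.0155]
tcp_rot: [-2.006, -2.413, 0.004]
ft_force: [-0.7, -0.5, -0.1]
finger_gap: 0.0001
gripper_force: 0.0
```

>>> step_arm(dp=[[0.008, 0.0015, 0], [0.016, 0.003, 0], [0.024, 0.0045, 0], [0.032, 0.006, 0], [0.036, 0.0068, 0], [0.04, 0.0075, 0], [0.044, 0.008, 0], [0.044, 0.008, 0]], delta_rot=[[0, 0, 0], [0, 0, 0], [0, 0, 0], [0, 0, 0], [0, 0, 0], [0, 0, 0], [0, 0, 0], [0, 0, 0]])

```text
time_s: 13.3
tcp_pos: [0.5156, 0.0682, 0.0184]
tcp_rot: [2.01, 2.414, 0.0]
ft_force: [-0.2, 0.1, -0.3]
finger_gap: -0.0
gripper_force: 0.0
```

>>> step_arm(dp=[[0.003, 0.0005, 0], [0.006, 0.001, 0], [0.009, 0.0015, 0], [0.009, 0.0015, 0]], delta_rot=[[0, 0, 0], [0, 0, 0], [0, 0, 0], [0, 0, 0]])

```text
time_s: 13.7
tcp_pos: [0.5192, 0.0688, 0.0181]
tcp_rot: [-2.01, -2.414, 0.002]
ft_force: [-4.3, 0.1, 3.6]
finger_gap: -0.0001
gripper_force: 2.2
```

>>> step_arm(dp=[[0.002, 0.0005, 0], [0.004, 0.001, 0], [0.004, 0.001, 0]], delta_rot=[[0, 0, 0], [0, 0, 0], [0, 0, 0]])

```text
time_s: 14.0
tcp_pos: [0.5199, 0.0689, 0.0179]
tcp_rot: [-2.009, -2.413, 0.006]
ft_force: [-10.2, -3.5, 9.7]
finger_gap: -0.0002
gripper_force: 5.6
```

>>> step_arm(dp=[[-0.015, -0.003, 0], [-0.03, -0.006, 0], [-0.03, -0.006, 0.1], [-0.03, -0.006, 0.2], [-0.03, -0.006, 0.224], [0.03, 0.06, 0.224], [0.09, 0.12, 0.224], [0.15, 0.18, 0.224], [0.199, 0.214, 0.224], [0.199, 0.214, 0.224]], delta_rot=[[0, 0, 0], [0, 0, 0], [0, 0, 0], [0, 0, 0], [0, 0, 0], [0, 0, 0], [0, 0, 0], [0, 0, 0], [0, 0, 0], [0, 0, 0]])

```text
time_s: 15.0
tcp_pos: [0.6228, 0.1796, 0.1294]
tcp_rot: [-2.006, -2.416, -0.003]
ft_force: [-0.2, 0.2, 0.7]
finger_gap: 0.0001
gripper_force: 0.0
```

>>> step_arm(dp=[[0, 0, -0.07], [0, 0, -0.13], [0, 0, -0.148], [0, 0, -0.148]], delta_rot=[[0, 0, 0], [0, 0, 0], [0, 0, 0], [0, 0, 0]])

```text
time_s: 15.4
tcp_pos: [0.6202, 0.1755, 0.0551]
tcp_rot: [-2.009, -2.413, 0.003]
ft_force: [-0.1, -0.6, 0.5]
finger_gap: -0.0
gripper_force: 0.0
```

Run:
```python
from workcell import robot
import cv2,numpy as np
a=robot.read_camera("top")[120:225,210:340];b=robot.read_camera("scene")[165:275,160:315]
z=lambda i,w:cv2.resize(i[:,:,::-1],(w,550),interpolation=cv2.INTER_CUBIC)
cv2.imwrite("pics/p3.png",cv2.resize(np.hstack([z(a,681),z(b,775)]),(800,302)))
s=robot.observe();print(s["tcp_pos"],s["tcp_rot"],s["joint_pos"])
```

```text
[0.62192124 0.17646816 0.05770521] [2.00980087e+00 2.41347706e+00 2.03336563e-03] [ 0.17248935  0.56285201 -0.68989442  1.62877546  0.39303453  1.09145694
 -0.44316128]
```

View pics/p3.png

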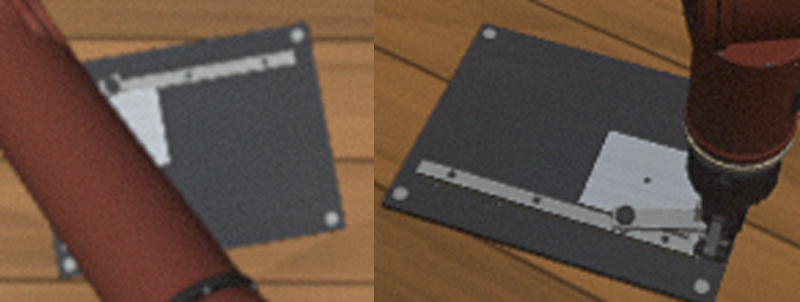

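Run:
```python
import numpy as np
c,s=np.cos(.182),np.sin(.182)
def tcp(t):
    u=np.array([-np.sin(t),np.cos(t)]);n=np.array([np.cos(t),np.sin(t)])
    p=np.array([.0825,.07])+.08*u+.003*n+[.0145,.011]
    return np.array([.562+c*p[0]-s*p[1],-.0008+s*p[0]+c*p[1]])
p0=np.array([.6215,.176]);print(tcp(.33))
for a,b in((.3,.85),(.85,1.2),(1.2,1.5)):
    print([[*((tcp(t)-p0)/.5).round(3).tolist(),0] for t in np.linspace(a,b,9 if a==.3 else 7)[(0 if a==.3 else 1):]]); p0=tcp(b).round(4)
print(((tcp(1.57)-p0)/.5).round(4))
```

```text
[0.60615873 0.16762995]
[[-0.026, -0.015, 0], [-0.036, -0.02, 0], [-0.046, -0.025, 0], [-0.055, -0.032, 0], [-0.063, -0.039, 0], [-0.071, -0.046, 0], [-0.079, -0.054, 0], [-0.085, -0.063, 0], [-0.092, -0.072, 0]]
[[-0.005, -0.008, 0], [-0.009, -0.016, 0], [-0.013, -0.025, 0], [-0.017, -0.033, 0], [-0.019, -0.042, 0], [-0.022, -0.051, 0]]
[[-0.002, -0.008, 0], [-0.003, -0.016, 0], [-0.004, -0.024, 0], [-0.004, -0.032, 0], [-0.004, -0.04, 0], [-0.004, -0.048, 0]]
[ 0.0012 -0.0111]
```

>>> step_arm(dp=[[-0.014, -0.008, 0], [-0.026, -0.015, 0], [-0.036, -0.02, 0], [-0.046, -0.025, 0], [-0.055, -0.032, 0], [-0.063, -0.039, 0], [-0.071, -0.046, 0], [-0.079, -0.054, 0], [-0.085, -0.063, 0], [-0.092, -0.072, 0]], delta_rot=[[0, 0, 0], [0, 0, 0], [0, 0, 0], [0, 0, 0], [0, 0, 0], [0, 0, 0], [0, 0, 0], [0, 0, 0], [0, 0, 0], [0, 0, 0]])

```text
time_s: 16.5
tcp_pos: [0.575, 0.1401, 0.0562]
tcp_rot: [-2.01, -2.414, 0.0]
ft_force: [0.1, 1.9, -0.3]
finger_gap: -0.0002
gripper_force: 0.6
```

>>> step_arm(dp=[[-0.005, -0.008, 0], [-0.009, -0.016, 0], [-0.013, -0.025, 0], [-0.017, -0.033, 0], [-0.019, -0.042, 0], [-0.022, -0.051, 0]], delta_rot=[[0, 0, 0], [0, 0, 0], [0, 0, 0], [0, 0, 0], [0, 0, 0], [0, 0, 0]])

```text
time_s: 17.1
tcp_pos: [0.5643, 0.1146, 0.0563]
tcp_rot: [-2.01, -2.414, 0.0]
ft_force: [-0.8, 2.2, -0.3]
finger_gap: 0.0
gripper_force: 0.7
```

>>> step_arm(dp=[[-0.002, -0.008, 0], [-0.003, -0.016, 0], [-0.004, -0.024, 0], [-0.004, -0.032, 0], [-0.004, -0.04, 0], [-0.004, -0.048, 0]], delta_rot=[[0, 0, 0], [0, 0, 0], [0, 0, 0], [0, 0, 0], [0, 0, 0], [0, 0, 0]])

```text
time_s: 17.7
tcp_pos: [0.5624, 0.0905, 0.0563]
tcp_rot: [-2.01, -2.414, 0.0]
ft_force: [-1.4, 1.6, -0.0]
finger_gap: 0.0003
gripper_force: 0.7
```

>>> step_arm(dp=[[0.0005, -0.003, 0], [0.001, -0.006, 0], [0.001, -0.006, 0]], delta_rot=[[0, 0, 0], [0, 0, 0], [0, 0, 0]])

```text
time_s: 18.0
tcp_pos: [0.563, 0.0876, 0.0563]
tcp_rot: [2.01, 2.414, -0.0]
ft_force: [0.7, 0.3, -0.3]
finger_gap: 0.0005
gripper_force: 0.0
```

>>> step_arm(dp=[[0.0005, -0.003, 0], [0.001, -0.006, 0], [0.001, -0.006, 0]], delta_rot=[[0, 0, 0], [0, 0, 0], [0, 0, 0]])

```text
time_s: 18.3
tcp_pos: [0.5634, 0.0847, 0.0563]
tcp_rot: [2.01, 2.414, -0.0]
ft_force: [-0.4, 0.7, 0.9]
finger_gap: -0.0001
gripper_force: 0.1
```

>>> step_arm(dp=[[0.0003, -0.0015, 0], [0.0006, -0.003, 0], [0.0006, -0.003, 0]], delta_rot=[[0, 0, 0], [0, 0, 0], [0, 0, 0]])

```text
time_s: 18.6
tcp_pos: [0.5635, 0.0841, 0.0563]
tcp_rot: [-2.009, -2.415, -0.001]
ft_force: [-1.4, 3.8, 0.2]
finger_gap: -0.0001
gripper_force: 2.0
```

>>> step_arm(dp=[[0.0003, -0.0015, 0], [0.0006, -0.004, 0], [0.0006, -0.004, 0]], delta_rot=[[0, 0, 0], [0, 0, 0], [0, 0, 0]])

```text
time_s: 18.9
tcp_pos: [0.5635, 0.084, 0.0564]
tcp_rot: [-2.006, -2.415, -0.003]
ft_force: [-2.7, 8.4, -0.6]
finger_gap: 0.0004
gripper_force: 4.8
```

Keeper is hard on its stop. Retreat (+y fixture), lift and move clear to look.

>>> step_arm(dp=[[-0.006, 0.03, 0], [-0.01, 0.05, 0], [-0.01, 0.05, 0.1], [-0.01, 0.05, 0.2], [0.0, 0.15, 0.25], [0.0, 0.25, 0.25], [0.0, 0.35, 0.25], [0.0, 0.45, 0.25], [0.0, 0.55, 0.25], [0.0, 0.65, 0.25]], delta_rot=[[0, 0, 0], [0, 0, 0], [0, 0, 0], [0, 0, 0], [0, 0, 0], [0, 0, 0], [0, 0, 0], [0, 0, 0], [0, 0, 0], [0, 0, 0]])

```text
time_s: 19.9
tcp_pos: [0.5638, 0.4029, 0.1813]
tcp_rot: [2.01, 2.413, -0.0]
ft_force: [0.5, 0.2, 0.2]
finger_gap: 0.0
gripper_force: 0.0
```

Run:
```python
from h import *
a=robot.read_camera("top")[120:225,210:340];b=robot.read_camera("scene")[165:275,160:315]
f=[.562,-.0008,.182]
z=lambda i:cv2.resize(np.ascontiguousarray(i[:,:,::-1]),None,fx=4,fy=4,interpolation=cv2.INTER_CUBIC)
A,B=z(a),z(b)
for n,I,o in(("top",A,(210,120)),("scene",B,(160,165))):
    P=proj(n,place(f,[(x,y,.037) for x,y in((-.015,.02),(-.015,.13),(.075,.13),(.075,.02))]))
    for q in (P-o+.5)*4: cv2.circle(I,tuple(q.round().astype(int).tolist()),3,(0,0,255),1)
cv2.imwrite("pics/p4.png",cv2.resize(np.vstack([A[:, :520],cv2.resize(B,(520,369))]),(520,600) if 0 else (394,600)))
cv2.imwrite("pics/p4a.png",np.hstack([A[:,:400],B[40:460,220:620]][0:2]) if 0 else np.hstack([A[:420,:400],B[20:440,220:620]]))
```

```text
(no output)
```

View pics/p4a.png

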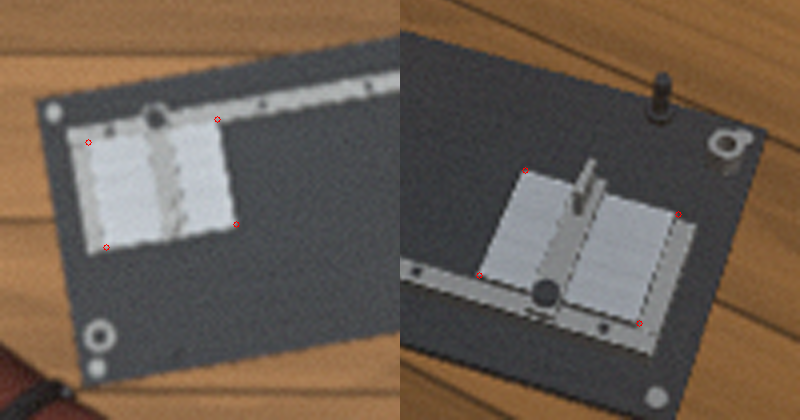

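The blank sits in the corner with its four corners on the predicted home marks. The keeper lies square across it, and the bush and bolt are undisturbed. Handing in.

```bash
python3 -c "
from workcell import robot
print(robot.job_done())"
```

```text
the job is handed in; nothing more can be done
None
```

The blank is home against the fence and end stop, the keeper is on its stop across it, and the job was handed in at about 20 s of the 72 s allowed; no verdict came back from the hand-in call.

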